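# Set the squaring jig's stop and hold a concrete sample in its corner

### The job

On the squaring jig, swing the clamp lever to release the sliding stop, slide the stop until its working face is level with the centre line of the little steel marker, and swing the lever fully back to lock it. Then stand the concrete sample upright on the jig's board and press it into the corner, its long side flat against the back fence and its end flat against the stop, and finish while still holding it firmly against both with the stop still locked at the marker; nothing is let go at the end. Leave the other samples and things on the table where they are.

Things in the scene. Friction and masses are not known exactly. Their poses are not given: they have to be found in the camera images.
- jig: Squaring jig fixed to the table: plywood board 200 (x) x 340 (y) x 12 mm, x -100 to +100, y -150 to +190 mm. Origin on the table (board's underside). x points from the open front to the back fence (roughly away from the robot), y along the fence, z up; the jig may be turned some degrees.
- fence: The back fence, an aluminium bar along the jig's y, fixed on the board: front face 30 mm to +x of the jig's origin, bar 30 mm deep (x 30 to 60 mm), its top 32 mm above the table (20 mm above the board). It is also the rail of the stop. Its frame is the jig's.
- stop: Sliding stop, dark steel, on the fence; slides along jig y (about 5 N free; locked, it holds 20 N). Blade 80 mm long (jig x -50 to +30), 14 mm thick, top 33 mm above the table; its working face is the -y one. To +y of that face a 46 x 50 mm bridge over the fence, top 44 mm above the table, carries the lever. Origin at table height, in the working face; axes parallel to the jig's.
- stop_face (a point): Point on the stop's working face, at the blade's free front end (jig x -50 mm), at the height of the board's top. Axes parallel to the jig's.
- fence_face (a point): Point on the front face of the fence, at jig x +30 mm, y 0, at the height of the board's top. Axes parallel to the jig's.
- marker: Small dark steel marker lying on the board in front of the blade's free end: a bar 22 (x) x 4 mm (y), 3 mm high, with a wider 14 x 22 mm tail towards the robot. Origin at the centre of the bar's underside; its x axis (along jig x) is the centre line that the stop's face must meet. Fixed; it does not block the blade.
- lever (a joint): Clamp lever angle, rad, 0 to 1.2, about an upright pivot. 0: locked (end stop), arm 0.6 rad from jig +y towards +x. 1.2: released, arm 0.6 rad from +y towards -x. Stop free above 0.4, firmly clamped below 0.15. Stays where left; 3 to 6 N at the knob turns it. The lever rides on the stop: moving the knob along y drags a released stop.
- knob (a point): The lever's upright black round knob, free to turn on its own axis, 16 mm across, 54 to 92 mm above the table; this point is its centre, 73 mm above the table. Pinch or push it from above. The lever's arm, 10 mm thick, joins it to the pivot; the arm's top is 57 mm above the table.
- pivot (a point): Point on the lever's upright pivot axis, at the knob's half-height (the hub itself is lower, top 58 mm above the table). The knob's axis is 60 mm from it. It moves with the stop: 45 mm to +x of the jig's origin, 25 mm to +y of the working face.
- sample_centre (a point): Loose grey concrete sample, a brick 40 (its x) x 90 (y) x 60 mm high (z), 0.35 to 0.65 kg; this point is its centre, half-way up. Starts standing on the table right of the jig; either way round is right. Taller than the fence: grip it across its 40 mm by the upper half. Seated: centre 20 mm to -x of the fence's face, 45 mm to -y of the stop's face, 42 mm above the table.
- sample: The same concrete sample; origin at the centre of its underside, axes as above.
- oak_block: Bystander to leave alone: flat oak sample, 45 x 95 x 18 mm; origin at the centre of its underside.
- oak_rod: Bystander to leave alone: upright round oak post, 32 mm across, 160 mm tall; origin at the centre of its underside.
- jar: Bystander to leave alone: small jar, 60 mm across, 70 mm tall; origin at the centre of its underside.
- spool: Bystander to leave alone: wooden spool, 34 mm across, 48 mm tall; origin at the centre of its underside.
- tile: Bystander to leave alone: marble tile, 100 x 100 x 9 mm; origin at the centre of its underside.
- cork_sample: Bystander to leave alone: cork sheet sample, 70 x 90 x 12 mm; origin at the centre of its underside.
- cup: Bystander to leave alone: white mug, 76 mm across, 90 mm tall; origin at the centre of its underside.
There are look-alikes about, which are no part of the job. There is more than one size of the sample; the job needs the middle-sized.

How it is judged:
On the way, in this order (a step that is already met when the one before it is completed fails the run):
1. the clamp lever is swung open (beyond 0.8 rad) (value of joint lever above 0.8 rad), for 0.1 s.
2. with the lever open, the stop's face is slid to within 4 mm of the marker's centre line (value of joint lever above 0.5 rad and y of stop_face in the frame of marker between -0.004 and 0.004 m), for 0.2 s.
3. the lever is swung back to lock (below 0.15 rad) with the stop within 4 mm of the marker (value of joint lever below 0.15 rad and y of stop_face in the frame of marker between -0.004 and 0.004 m), for 0.2 s.
4. the sample stands in the corner, pressed on fence and stop at once (x of sample_centre in the frame of fence_face between -0.023 and -0.017 m and y of sample_centre in the frame of stop_face between -0.048 and -0.042 m and angle between the y axis of sample_centre and the y axis of jig, either way round below 0.06 rad and angle between sample_centre's own z axis and vertical below 0.06 rad and z of sample_centre in the frame of jig below 0.046 m and contact force between sample and fence above 2 N and contact force between sample and stop above 2 N and contact force between sample and the fingers above 2 N), for 0.3 s.
At the end, for the whole second after the job is handed in: Held on the board, upright and square within 0.06 rad, centre within 3 mm of its seated place from fence and stop and under 46 mm high, over 2 N on each of fence, stop and fingers, at rest; lever below 0.15 rad, stop within 5 mm of the marker line (all of step 4 and value of joint lever below 0.15 rad and y of stop_face in the frame of marker between -0.005 and 0.005 m and linear speed of sample below 0.01 m/s); the arm keeps its last pose, push and grip.
It fails at once if another thing on the table is shifted by more than 30 mm (distance of any of oak_block, oak_rod, jar, spool, tile, cork_sample, cup from where it was at the start of the episode above 0.03 m).
It also fails if it takes over 59 s, if anything falls off the work surface, if the arm or the gripper's body presses on something with over 40 N, if the wrist force passes 120 N, or if a joint passes its speed limit or range.

### The arm

A 7-joint arm with a two-finger parallel gripper is mounted at the origin on the work surface. World frame = base frame: x ahead of the robot, y to its left, z up, the work surface at z = 0. Lengths are in m, angles in rad, forces in N, time in s.
With the tool pointing down it reaches from about 0.35 to 0.775 m from the base axis. Payload 3.1 kg.
Tool frame: the origin (TCP) lies at the very end of the fingers, on their centre line; the grasp point (between the pads) lies 19 mm behind it; x points along the fingers, y is the direction in which the jaws open and shut, and the axes are right-handed (so a half turn about x gives the same grasp; the last joint's range is limited). The gripper opens to 85 mm and grips with 20 to 120 N. Pads are 22 mm wide; open, the fingers measure 114 mm over their backs; the gripper's body (76 mm by 85 mm) begins 54 mm behind the grasp point. The pads swing forward as they close: fully open they stand 13 mm farther back than shut.
Start: joints at [1.098, 0.311, 0.014, 1.512, -0.004, 1.319, -0.027], TCP at [0.23, -0.5, 0.231] pointing down, gripper open.
Joint ranges: [-2.7, 2.7], [-0.3, 1.91], [-1.27, 1.3], [0.12, 2.57], [-1.44, 4.58], [0.2, 2.03], [-3.05, 3.05]. Speed limits (rad/s): [2.79, 2.79, 3.14, 3.14, 3.14, 3.14, 3.14].

### API

Orientations are given as [roll, pitch, yaw] about the fixed x, y, z axes, in that order (R = Rz(yaw) Ry(pitch) Rx(roll)).
In Python, from station import r, imaging gives the robot as it stands.
- The arm moves only by the tool step_arm, never from a script. Its argument "series" is one flat list of numbers, 6 for each row, row after row: the shift along the tool's x, y, z in mm, then the turn, a rotation vector about the tool's x, y, z in units of 10 degrees (1.0 is 10 degrees). In form: [x, y, z, rx, ry, rz, x, y, z, rx, ry, rz, ...]. A call has exactly 5 rows; each row shifts and turns the commanded pose from where the row before left it, along the tool's axes as they then stand; what a row does not reach is not made up. A row lasts 1/8 s, in which the tool goes at most 62.5 mm and 10.7 degrees, less where a joint would pass 70% of its speed; a pose out of reach is approached as far as the arm can. A call with a gripper value outside its range is refused whole. "claw" is the finger opening in mm, from 0 to 85.4, set as the call begins (left out, the last holds). The fingers move at their own pace and stop on an object; the grip force is fixed at half the most. Time passes only in rows, so rows that do not move let the fingers close, or fill a call up. It gives the time, the measured TCP pose, the force and the opening at its end, in the units of the state.
- r.state(): the state, without advancing time (a new reading comes with each control period).
- imaging.grab_frame(name): name is "scene" or "top"; returns a dict with "pixels" (384x512x3 uint8, red, green, blue), "fov_y" (degrees; the focal length in pixels is half the picture's height over the tangent of half this angle, whatever the lens; pixels are square), "cx", "cy" (the principal point, pixels), "view" (4x4, takes a point from world to camera coordinates). Camera axes: x right, y up, looking along -z (the intrinsics and any distortion apply to the point x, -y, -z); pixel columns grow to the right and rows downward; lengths in m; the calibration is good to about 2 mm. A picture is of the moment at which its call begins. There is no depth.
- r.sign_off(): hands the job in, once; it reports no verdict.
The state is a dict: "clock": time; "q": joint angles; "joint_vel": joint speeds; "effort": joint torques, N m; "position": TCP position; "ee_rot": TCP orientation; "force": force on the tool from outside, world axes, zero at the start; "ft_torque": the same for the moment, N m; "width": finger opening in m.
Only numpy, scipy, OpenCV 4.12 (cv2) and the standard library are available. Lean on these libraries where they do the work, as an engineer would, in place of code of your own. Each camera call takes 0.05 s, during which the arm holds its last target. There are 200 camera calls.

## Working session

There is one attempt and no reset: what is moved stays moved. The work goes in short steps, Python scripts to look and compute and a tool call to move; the robot and the scene stay as the last step left them, time stands still between calls to the robot, and variables do not carry over. Pictures are saved under pics/ and viewed, about 8 in all and at most 12, crops included, and the job is handed in when it is done.

Besides the shell and the picture viewer there is one more tool, called after "Call:" as a command line: name --argument value ..., lists and objects as JSON in quotes. step_arm: Moves the arm, as the interface text tells. Its arguments: {"type":"object","properties":{"series":{"type":"array","items":{"type":"number"}},"claw":{"type":"number"}},"required":["series"]}

```bash
ls; mkdir -p pics
python3 - <<'E'
from station import r, imaging
import cv2,numpy as np,pickle
for n in("scene","top"):
    f=imaging.grab_frame(n); pickle.dump(f,open(f"pics/{n}0.pkl","wb"))
    cv2.imwrite(f"pics/{n}0.png",cv2.resize(f["pixels"][:,:,::-1],None,fx=1.5,fy=1.5,interpolation=cv2.INTER_CUBIC))
    print(n,{k:v for k,v in f.items() if k!="pixels"})
print(r.state())
E
```

```text
pics
scene {'fov_y': 43.1720518699741, 'cx': 268.6965601722433, 'cy': 195.9896847367289, 'view': array([[-0.38796926,  0.92166944,  0.00230158,  0.26334907],
       [-0.62517778, -0.26499674,  0.73411816,  0.25525893],
       [ 0.67722418,  0.28337638,  0.67901784, -1.73727088],
       [ 0.        ,  0.        ,  0.        ,  1.        ]])}
top {'fov_y': 47.53581101727426, 'cx': 255.52235483365115, 'cy': 194.0914578749366, 'view': array([[ 0.02234346, -0.9996012 ,  0.01726858, -0.07653483],
       [ 0.99775363,  0.02338664,  0.06277547, -0.5323322 ],
       [-0.06315428,  0.01582717,  0.99787827, -1.47785649],
       [ 0.        ,  0.        ,  0.        ,  1.        ]])}
{'clock': 0.1, 'q': array([ 1.09832327,  0.31165707,  0.0139807 ,  1.51293143, -0.00442503,
        1.31922354, -0.02724747]), 'joint_vel': array([ 0.00048918, -0.00206476, -0.00095597, -0.00210336, -0.00117393,
       -0.000996  ,  0.00011587]), 'effort': array([ 1.04932773e-03, -3.80854475e+01,  1.46786179e-01, -2.31242573e+01,
        1.22705387e-02,  8.05983116e-03,  2.67296355e-05]), 'position': array([ 0.22940758, -0.49912516,  0.23030942]), 'ee_rot': array([-1.54192763,  1.56860784,  2.03047242]), 'force': array([-0.28525479, -0.09894273, -0.25352781]), 'ft_torque': array([-0.06766432,  0.01105685,  0.08048435]), 'width': 0.0856715542344615}
```

View pics/scene0.png

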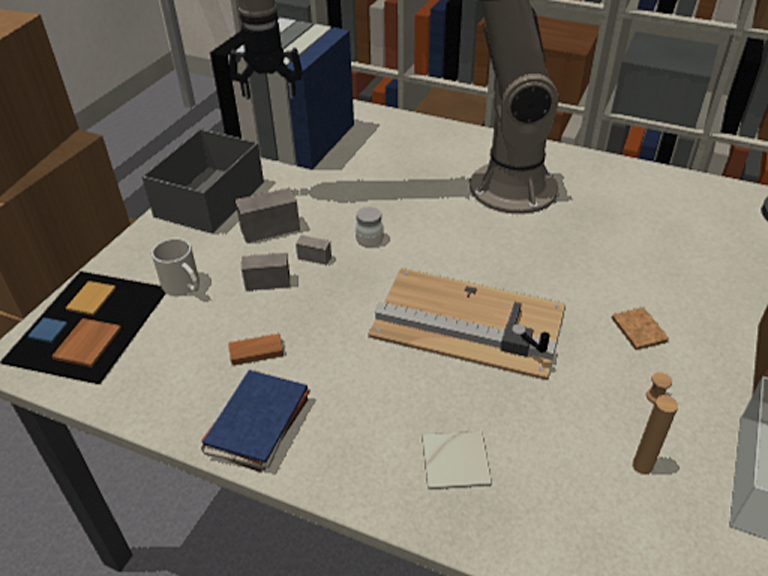

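View pics/top0.png

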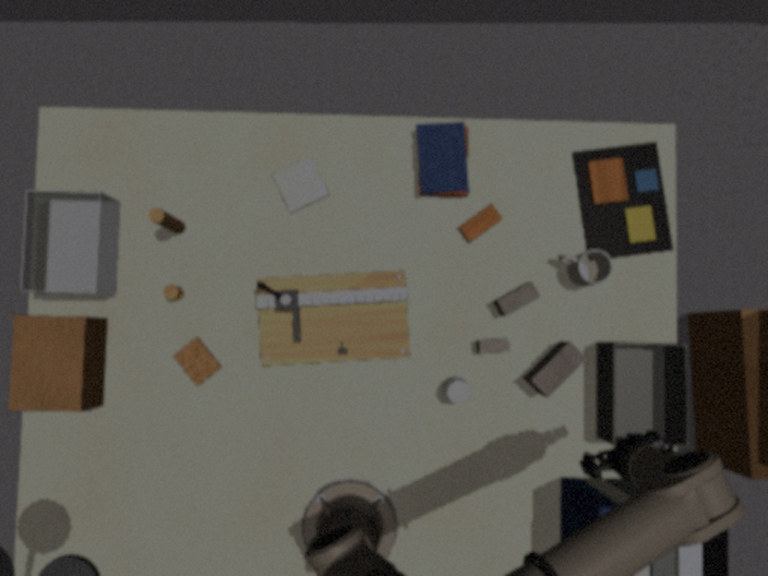

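The scene view (1.5x) shows the jig at about (470,320) with its lever knob at (545,340) and the marker at (470,291). Three grey blocks stand at (266,271), (268,215) and (314,249). In the top view they are at (515,299), (553,369) and (491,346). I'll measure them and check in an enlarged crop.

```bash
cat > h.py <<'E'
import numpy as np,cv2,pickle
def load(n): return pickle.load(open(f"pics/{n}.pkl","rb"))
def grab(n,tag):
    from station import imaging
    f=imaging.grab_frame(n); pickle.dump(f,open(f"pics/{tag}.pkl","wb")); return f
def ray(f,u,v):
    F=192/np.tan(np.radians(f["fov_y"])/2); R=f["view"][:3,:3]; t=f["view"][:3,3]
    d=R.T@np.array([(u-f["cx"])/F,-(v-f["cy"])/F,-1]); return -R.T@t,d
def onz(f,u,v,z):
    o,d=ray(f,u,v); return o+d*(z-o[2])/d[2]
def proj(f,p):
    F=192/np.tan(np.radians(f["fov_y"])/2); c=f["view"][:3,:3]@np.asarray(p,float)+f["view"][:3,3]
    return np.array([f["cx"]+F*c[0]/-c[2],f["cy"]-F*c[1]/-c[2]])
def crop(f,x0,y0,w,h,s):
    return cv2.resize(np.ascontiguousarray(f["pixels"][y0:y0+h,x0:x0+w,::-1]),None,fx=s,fy=s,interpolation=cv2.INTER_CUBIC)
E
python3 - <<'E'
from h import *
s,t=load("scene0"),load("top0")
a=crop(s,240,175,140,80,5); b=crop(t,165,175,112,75,5);
b=cv2.convertScaleAbs(b,alpha=1.5)
c=np.zeros((775,700,3),np.uint8); c[:400]=a; c[400:,:560]=b
cv2.imwrite("pics/jig.png",cv2.resize(c,None,fx=.77,fy=.77,interpolation=cv2.INTER_AREA))
a=crop(s,150,120,80,80,5); b=cv2.convertScaleAbs(crop(t,305,180,90,90,5),alpha=1.5)
c=np.zeros((450,850,3),np.uint8); c[:400,:400]=a;c[:,400:]=b
cv2.imwrite("pics/blk.png",cv2.resize(c,(800,424)))
E
```

```text
(no output)
```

View pics/jig.png

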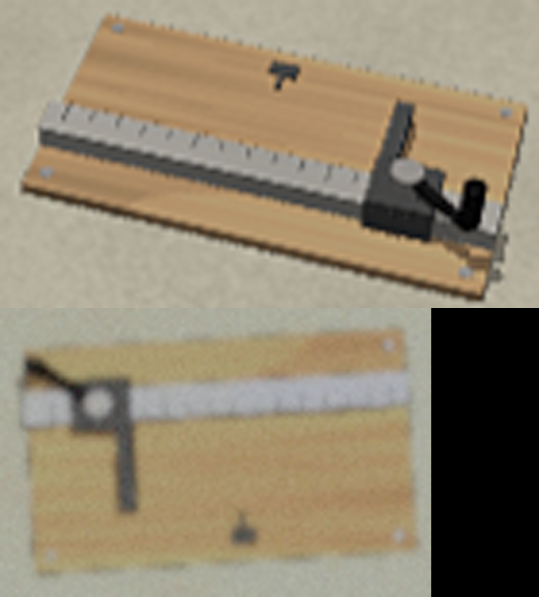

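View pics/blk.png

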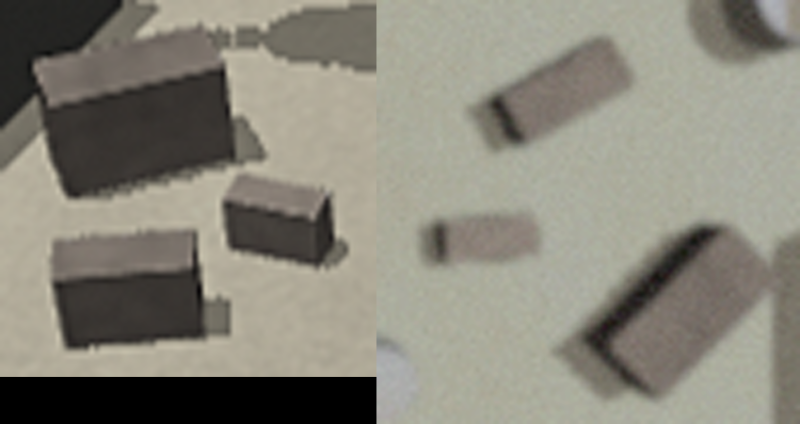

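The jig crop shows the stop, lever and marker clearly. The marker's bar points toward the fence: top-view crop (243,515), tail at (243,535). The stop is left of it, so it has to slide toward -y. The block crop shows three sizes. The candidates in the top crop are (560,90) middle, (490,238) small and (690,310) large. I'll take the middle one and check its dimensions.

Run:
```python
from h import *
for n,box in(("top0",(160,170,290,255)),("scene0",(235,170,385,255))):
    f=load(n); hsv=cv2.cvtColor(f["pixels"],cv2.COLOR_RGB2HSV)
    m=((hsv[...,0]>8)&(hsv[...,0]<26)&(hsv[...,1]>75)).astype(np.uint8)*255
    k=np.zeros_like(m); k[box[1]:box[3],box[0]:box[2]]=255; m&=k
    m=cv2.morphologyEx(m,cv2.MORPH_OPEN,np.ones((2,2)))
    P=np.argwhere(m)[:,::-1].astype(np.int32)
    h=cv2.convexHull(P); 
    for e in (2,3,4,5):
        q=cv2.approxPolyDP(h,e,True)[:,0]
        if len(q)<=5: break
    w=np.array([onz(f,*p,.012)[:2] for p in q]); print(n,q.tolist(),w.round(4).tolist())
    W=np.array([onz(f,*p,.012)[:2] for p in h[:,0]],np.float32)*1000
    print(" rect",cv2.minAreaRect(W))
# blocks: top faces
f=load("top0");g=load("scene0")
for nm,f,bx in(("top",f,(305,180,392,268)),("scene",g,(150,120,230,200))):
    hsv=cv2.cvtColor(f["pixels"],cv2.COLOR_RGB2HSV).astype(int); I=f["pixels"].astype(int)
    x0,y0,x1,y1=bx
    sub=I[y0:y1,x0:x1]
    print(nm,"samples",[ (p,I[p[1],p[0]].tolist()) for p in ([(345,200),(350,198),(330,231),(372,247)] if nm=="top" else [(175,172),(175,178),(175,185),(205,161),(178,136)])])
```

```text
top0 [[273, 237], [176, 243], [174, 188], [269, 182]] [[0.3886, -0.1275], [0.361, 0.2028], [0.5487, 0.216], [0.5772, -0.11]]
 rect ((468.8389892578125, 46.24565124511719), (195.39842224121094, 334.702880859375), 4.547357082366943)
scene0 [[377, 203], [365, 253], [247, 225], [268, 180]] [[0.3653, 0.2122], [0.5663, 0.2284], [0.5948, -0.1011], [0.3952, -0.1218]]
 rect ((480.3111877441406, 54.48700714111328), (205.03746032714844, 337.27630615234375), 4.718883514404297)
top samples [((345, 200), [87, 80, 73]), ((350, 198), [91, 83, 79]), ((330, 231), [95, 89, 83]), ((372, 247), [81, 73, 68])]
scene samples [((175, 172), [124, 116, 108]), ((175, 178), [90, 84, 77]), ((175, 185), [56, 53, 49]), ((205, 161), [137, 127, 119]), ((178, 136), [117, 109, 101])]
```

```bash
cat >> h.py <<'E'
def samp(f,W):
    p=np.array([proj(f,w) for w in W],np.float32)
    g=cv2.cvtColor(f["pixels"],cv2.COLOR_RGB2GRAY).astype(np.float32)
    return cv2.remap(g,p[:,0].reshape(1,-1),p[:,1].reshape(1,-1),cv2.INTER_LINEAR)[0]
class Jig:
    def __init__(s,o,yaw): s.o=np.array([*o,0.]);c,n=np.cos(yaw),np.sin(yaw); s.R=np.array([[c,-n,0],[n,c,0],[0,0,1]])
    def w(s,p): return s.o+s.R@np.asarray(p,float)
    def j(s,p): return s.R.T@(np.asarray(p,float)-s.o)
def edge(f,J,fixed,rng,axis,z,n=None):
    "mean profile along axis (0 x,1 y) averaged over fixed range; returns coords, profile"
    t=np.arange(rng[0],rng[1],.001); P=0
    for q in fixed:
        P=P+samp(f,[J.w([a,q,z] if axis==0 else [q,a,z]) for a in t])
    return t,P/len(fixed)
def cross(t,P):
    d=np.gradient(cv2.GaussianBlur(P.reshape(1,-1).astype(np.float32),(0,0),1.5)[0]); 
    out=[]
    for i in range(1,len(d)-1):
        if abs(d[i])>=abs(d[i-1]) and abs(d[i])>abs(d[i+1]) and abs(d[i])>.35*abs(d).max(): out.append((round(float(t[i])*1000),round(float(d[i]),1)))
    return out
E
python3 - <<'E'
from h import *
J=Jig((.473,.029),np.radians(4.65))
L=np.linspace
for n in("top0","scene0"):
    f=load(n); print(n)
    print(" board front x",cross(*edge(f,J,L(-.12,.12,15),(-.13,-.075),0,.012)))
    print(" board back x",cross(*edge(f,J,L(-.12,.05,15),(.075,.13),0,.012)))
    print(" board right y",cross(*edge(f,J,L(-.08,.0,15),(-.18,-.125),1,.012)))
    print(" board left y",cross(*edge(f,J,L(-.08,.0,15),(.165,.22),1,.012)))
    print(" fence front x",cross(*edge(f,J,L(-.12,.05,15),(.0,.045),0,.032)))
    print(" fence back x",cross(*edge(f,J,L(-.12,.05,15),(.045,.08),0,.032)))
    print(" blade y",cross(*edge(f,J,L(-.035,.005,9),(.05,.16),1,.033)))
    print(" blade front x",cross(*edge(f,J,L(.1,.103,3),(-.08,-.02),0,.033)))
    for x in(-.09,-.085,-.08,-.075,-.07,-.065,-.06,-.055): t,P=edge(f,J,[x],(-.04,.03),1,.0145); print(x,P[::4].round().astype(int), cross(t,P))
E
```

```text
top0
 board front x [(-102, -1.4), (-86, -0.6)]
 board back x [(102, 1.4)]
 board right y [(-151, -1.7)]
 board left y [(193, 1.8)]
 fence front x [(25, -1.4), (33, 2.3)]
 fence back x [(60, -1.8)]
 blade y [(95, -5.2), (112, 4.9)]
 blade front x [(-50, -4.3)]
-0.09 [102  99 100  99 100 100 100 101 100  99  98  99  98  99 100 101 102 104] [(-38, -0.5), (-29, -0.2), (-24, 0.4), (-15, 0.2), (-8, -0.4), (-2, -0.3), (3, 0.3), (16, 0.6), (24, 0.6)]
-0.085 [ 98  98  99  99  98  99  99  98  93  83  82  85  85  87  94  98  97 100] [(-6, -2.4), (15, 1.6)]
-0.08 [96 98 98 98 98 96 99 96 85 70 64 63 62 71 84 94 99 99] [(-7, -3.7), (16, 3.8)]
-0.075 [96 98 98 97 97 97 96 95 82 66 60 55 56 66 84 95 99 98] [(-8, -4.5), (15, 4.4)]
-0.07 [ 98  99  98  99  97 100  98  95  89  80  71  63  66  77  91  96  98  98] [(-4, -2.4), (14, 3.5)]
-0.065 [ 99  98 100  99  99  99  99  99  97  94  88  76  81  90  95 100 100 100] [(1, -3.0), (9, 2.3), (17, 1.2)]
-0.06 [ 96  98  95 100  97  99  98  96  97  96  92  80  85  94  96  98 100  98] [(1, -2.8), (8, 2.9)]
-0.055 [95 99 95 96 96 98 96 95 97 95 91 87 89 95 98 9
[... 676 characters left out ...]
4 137 151 152 151 151] [(-8, -3.1), (7, -1.2), (14, 3.2)]
-0.08 [144 145 144 145 145 146 145 150 125  82  90  84  80  81 131 150 148 147] [(-7, -11.6), (15, 13.0)]
-0.075 [145 146 147 145 146 147 147 148 114  66  63  67  68  61 109 148 149 147] [(-8, -13.4), (16, 15.4)]
-0.07 [144 144 144 144 144 144 145 149 111  64  72  63  53  54 126 148 145 145] [(-8, -14.9), (15, 18.3)]
-0.065 [148 148 148 148 149 149 148 150 144 131 106  75 119 104 127 153 150 150] [(1, -8.1), (7, 9.7), (16, 11.8)]
-0.06 [148 151 150 150 150 150 150 150 153 158 128  77 143 150 147 152 151 151] [(1, -13.4), (6, 14.0)]
-0.055 [144 145 146 145 145 145 146 145 146 149 128  50 144 150 148 147 147 146] [(1, -16.8), (7, 19.5)]
```

Both views agree within about 2 mm on the jig frame. The marker line is at jig y≈4 and the stop face at ≈96.5, so the slide is about -92.5 mm. Next are the knob and the sample.

Run:
```python
from h import *
J=Jig((.473,.029),np.radians(4.65))
print("knob pred world",J.w([.0789,.171,.092]))
for n,lo,hi,boxs in(("top0",66,100,{"mid":(325,186,362,212),"small":(312,222,342,240),"big":(345,225,390,265)}),("scene0",100,150,{"mid":(158,165,196,195),"small":(194,155,222,178),"big":(155,125,202,162)})):
    f=load(n); g=cv2.cvtColor(f["pixels"],cv2.COLOR_RGB2GRAY)
    print(n,"table",g[210:214,300:304].mean())
    p=proj(f,J.w([.0789,.171,.092])); print(" knob px pred",p.round(1))
    x,y=p.round().astype(int)
    print(g[y-6:y+9:1,x-7:x+9])
    for k,z in(("mid",.06),("small",.04),("big",.08)):
        x0,y0,x1,y1=boxs[k]; m=np.zeros_like(g); s=g[y0:y1,x0:x1]; m[y0:y1,x0:x1]=((s>lo)&(s<hi))*255
        m=cv2.morphologyEx(m,cv2.MORPH_OPEN,np.ones((3,3)))
        c=max(cv2.findContours(m,0,1)[0],key=cv2.contourArea)
        r=cv2.minAreaRect(np.array([onz(f,*q[0],z)[:2]*1000 for q in c],np.float32)); print(" ",k,np.round(r[0]),np.round(r[1]),round(r[2],1))
```

```text
knob pred world [0.53777755 0.20583348 0.092     ]
top0 table 112.8125
 knob px pred [172.8 189.5]
[[113 114 114 114 111 111 110 111 113 109 112 107 105 106 106 103]
 [116 116 114 114 114 109 107 108 108 107 105 100 103 102 103  99]
 [112 115 114 113 109 100  95  97  97 101 103  96 102 101 100 100]
 [111 115 114 113 108  92  79  78  83  90  95  97  99  99 102 101]
 [113 113 112 112 103  79  56  55  59  65  82  94 100 103 103 104]
 [117 111 110 111 103  71  35  35  37  41  61  78  95  98 100 102]
 [114 114 112 112  98  74  32  23  19  23  35  59  77  91  99 102]
 [116 114 111 112 101  69  44  29  26  19  16  33  53  66  83  94]
 [116 114 113 107  95  72  54  46  42  31  33  30  28  45  65  79]
 [114 111 110  99  86  71  65  61  59  54  48  40  30  27  45  51]
 [116 113 108  94  81  71  65  70  70  72  71  56  51  44  32  29]
 [114 113 110  96  83  78  80  84  89  88  80  76  69  63  57  43]
 [114 114 113 104  92  91  93 100 101 101  96  96  92  93  86  75]
 [116 115 113 104  98 102 108 110 111 112 108 109 109 110 105  97]
 [113 114 115 109 100 104 113 113 112 114 113 114 114 111 114 1
[... 576 characters left out ...]
53 162 106  26   1   2   0  43 137 161 159 158 159 168]
 [166 160 162 172  74   4   9  14   9   0  90 152 157 156 159 153]
 [170 156 164 159  60   0  21  20  13   0  94 155 156 154 158 121]
 [170 159 168 141  50   0  19  18   8   0 147 166 160 156 159  96]
 [147 170 176 127  42   0   5   2   0  12 159 167 163 163 164  88]
 [ 82 133 180 101  20   1   7   4   0  25 155 165 163 165 162  96]
 [  9  49 144  76  11   1   8   5   0  51 161 164 161 163 134  95]
 [ 15  15  62  40  11   7   3   4   0  99 161 163 159 169  98 128]
 [  3  16  16   1   2   7   8   0   0 147 165 162 160 175  94 165]]
  mid [ 525. -366.] [37. 86.] 30.7
  small [ 415. -317.] [31. 64.] 5.7
  big [ 361. -459.] [ 74. 123.] 45.4
```

```bash
cat >> h.py <<'E'
from scipy.spatial.transform import Rotation as Ro
J=Jig((.473,.029),np.radians(4.65))
def plan(p,jaw,s=None):
    "shift (mm, tool axes after no turn) and turn (10 deg units) from the current pose to TCP p, jaw yaw deg"
    from station import r
    s=s or r.state(); R0=Ro.from_euler("xyz",s["ee_rot"]).as_matrix()
    best=None
    for a in (jaw,jaw+180):
        c,n=np.cos(np.radians(a)),np.sin(np.radians(a)); R=np.array([[0,c,n],[0,n,-c],[-1,0,0]])
        v=Ro.from_matrix(R0.T@R).as_rotvec()
        if best is None or np.linalg.norm(v)<np.linalg.norm(best[0]): best=(v,R)
    d=np.asarray(p)-s["position"]
    print("pos",s["position"].round(4),"jig",J.j(s["position"]).round(4),"F",s["force"].round(1),"w",round(s["width"],4),"t",s["clock"])
    print("shift now-axes",(R0.T@d*1000).round(1),"target-axes",(best[1].T@d*1000).round(1),"turn/10deg",np.degrees(best[0]/10).round(2)); print("tool R0\n",R0.round(3))
    return best
E
python3 - <<'E'
from h import *
k=J.w([.0789,.171,.130]);print(k); plan(k,94.65)
E
```

```text
[0.53777755 0.20583348 0.13      ]
pos [ 0.2294 -0.4991  0.2303] jig [-0.2856 -0.5066  0.2303] F [-0.3 -0.1 -0.3] w 0.0857 t 0.1
shift now-axes [ 101.4 -511.5 -574.6] target-axes [ 100.3 -677.6 -364.5] turn/10deg [2.   0.   0.01]
tool R0
 [[-0.001  0.418 -0.909]
 [ 0.002 -0.909 -0.418]
 [-1.    -0.002  0.   ]]
```

Call:
step_arm --series '[0, -34, -38, 0, 0, 0, 0, -34, -38, 0, 0, 0, 0, -34, -38, 0, 0, 0, 0, -34, -38, 0, 0, 0, 0, -34, -38, 0, 0, 0]' --claw 60

```text
clock: 0.72
position: [0.3316, -0.2641, 0.231]
ee_rot: [-1.034, 1.57, 2.538]
force: [0.9, -0.0, 0.6]
width: 0.06
```

Call:
step_arm --series '[0, -34, -38, 0, 0, 0, 0, -34, -38, 0, 0, 0, 0, -34, -38, 0, 0, 0, 0, -34, -38, 0, 0, 0, 0, -34, -38, 0, 0, 0]'

```text
clock: 1.35
position: [0.4331, -0.0307, 0.2311]
ee_rot: [0.522, 1.57, -2.189]
force: [0.3, -0.4, -0.5]
width: 0.0598
```

Call:
step_arm --series '[0, -34, -38, 0, 0, 0, 0, -34, -38, 0, 0, 0, 0, -34, -38, 0, 0, 0, 0, -34, -38, 0, 0, 0, 0, -34, -38, 0, 0, 0]'

```text
clock: 1.98
position: [0.535, 0.2027, 0.2307]
ee_rot: [0.329, 1.57, -2.382]
force: [0.2, -0.8, -0.2]
width: 0.0599
```

Call:
step_arm --series '[0, 0, 0, 0.5, 0, 0, 0, 0, 0, 0.5, 0, 0, 0, 0, 0, 0.5, 0, 0, 0, 0, 0, 0.5, 0, 0, 0, 0, 0, 0, 0, 0]'

```text
clock: 2.6
position: [0.5343, 0.2014, 0.2307]
ee_rot: [0.495, 1.57, -2.564]
force: [0.6, 0.7, 1.1]
width: 0.06
```

Run:
```python
from h import *
plan(J.w([.0789,.171,.066]),94.65)
```

```text
pos [0.5343 0.2014 0.2307] jig [0.0751 0.1669 0.2307] F [0.6 0.7 1.1] w 0.06 t 2.6
shift now-axes [164.7  -4.2  -4. ] target-axes [164.7  -4.1  -3.8] turn/10deg [ 0.01  0.01 -0.  ]
tool R0
 [[-0.001  0.083 -0.997]
 [-0.001 -0.997 -0.083]
 [-1.     0.001  0.001]]
```

Call:
step_arm --series '[40, -4, -4, 0, 0, 0, 40, 0, 0, 0, 0, 0, 40, 0, 0, 0, 0, 0, 30, 0, 0, 0, 0, 0, 14, 0, 0, 0, 0, 0]'

```text
clock: 3.22
position: [0.5369, 0.2052, 0.0651]
ee_rot: [0.288, 1.567, -2.771]
force: [-0.2, -1.1, -1.0]
width: 0.0603
```

Run:
```python
from h import *
f=grab("scene","scene1");g=grab("top","top1")
a=crop(f,300,160,110,100,5);b=cv2.convertScaleAbs(crop(g,150,160,50,60,5),alpha=1.5)
c=np.zeros((500,800,3),np.uint8);c[:,:550]=a;c[:300,550:]=b
cv2.imwrite("pics/k1.png",c); plan(J.w([.0789,.171,.066]),94.65)
```

```text
pos [0.5372 0.2054 0.0658] jig [0.0783 0.1707 0.0658] F [-0.7 -0.6  0.3] w 0.0599 t 3.325
shift now-axes [-0.2 -0.3 -0.6] target-axes [-0.2 -0.3 -0.6] turn/10deg [ 0.01  0.02 -0.  ]
tool R0
 [[-0.003  0.082 -0.997]
 [-0.001 -0.997 -0.082]
 [-1.     0.001  0.003]]
```

View pics/k1.png

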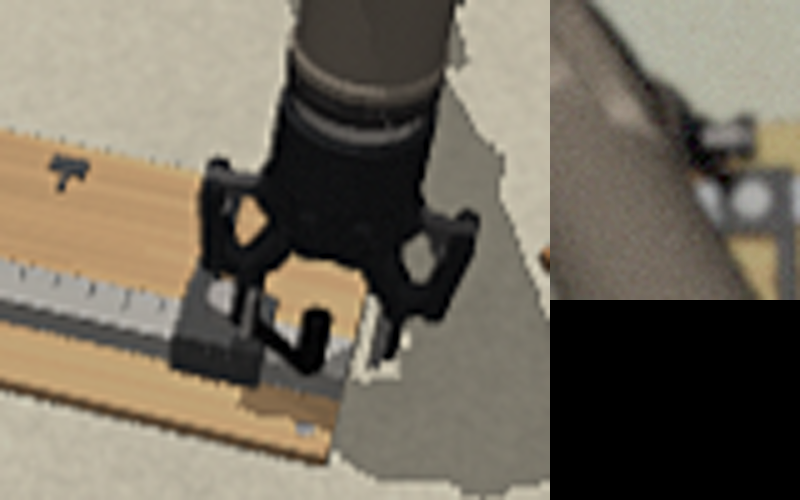

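The knob, at (315,340), is centred between the two open fingers at (245,330) and (380,350). Closing.

Call:
step_arm --series '[0, 0, 0, 0, 0, 0, 0, 0, 0, 0, 0, 0, 0, 0, 0, 0, 0, 0, 0, 0, 0, 0, 0, 0, 0, 0, 0, 0, 0, 0]' --claw 8

```text
clock: 3.95
position: [0.5392, 0.2063, 0.0688]
ee_rot: [-3.068, 1.568, 0.156]
force: [0.0, -0.4, 6.7]
width: 0.0139
```

Run:
```python
from h import *
plan(J.w([.0789,.171,.066]),94.65)
```

```text
pos [0.5392 0.2063 0.0688] jig [0.0804 0.1713 0.0688] F [ 0.  -0.4  6.7] w 0.0139 t 3.95
shift now-axes [2.8 0.3 1.5] target-axes [2.8 0.3 1.5] turn/10deg [ 0.   -0.01  0.  ]
tool R0
 [[ 0.002  0.082 -0.997]
 [ 0.    -0.997 -0.082]
 [-1.    -0.    -0.002]]
```

Call:
step_arm --series '[-3, -6, 10.5, 0, 0, 0, 0, -3.5, 11.5, 0, 0, 0, 0, -1, 12, 0, 0, 0, 0, 1, 12, 0, 0, 0, 0, 3.5, 11.5, 0, 0, 0]'

```text
clock: 4.58
position: [0.4793, 0.2056, 0.0692]
ee_rot: [0.998, 1.568, -2.063]
force: [5.4, -1.3, -14.6]
width: 0.0137
```

Call:
step_arm --series '[0, 1.5, 4, 0, 0, 0, 0, 1.5, 3, 0, 0, 0, 0, 0, 0, 0, 0, 0, 0, 0, 0, 0, 0, 0, 0, 0, 0, 0, 0, 0]'

```text
clock: 5.2
position: [0.473, 0.2013, 0.0692]
ee_rot: [0.932, 1.567, -2.129]
force: [4.3, -2.6, -14.1]
width: 0.0136
```

Run:
```python
from h import *
plan(J.w([.045-.030,.0965+.025+.052-.0925,.070]),94.65)
```

```text
pos [0.473  0.2013 0.0692] jig [0.0139 0.1717 0.0692] F [  4.3  -2.6 -14.1] w 0.0136 t 5.2
shift now-axes [-0.5 90.7 -1.1] target-axes [-0.8 90.7 -1.1] turn/10deg [-0.    0.01 -0.02]
tool R0
 [[-0.002  0.08  -0.997]
 [-0.003 -0.997 -0.08 ]
 [-1.     0.003  0.002]]
```

Call:
step_arm --series '[2.5, 10, 0, 0, 0, 0, 0, 16, 0, 0, 0, 0, 0, 18, 0, 0, 0, 0, 0, 18, 0, 0, 0, 0, 0, 16, 0, 0, 0, 0]'

```text
clock: 5.82
position: [0.4789, 0.1272, 0.0688]
ee_rot: [-1.162, 1.568, 2.063]
force: [-3.3, 4.9, 1.5]
width: 0.014
```

Call:
step_arm --series '[0, 10, 0, 0, 0, 0, 0, 4, 0, 0, 0, 0, 0, 0, 0, 0, 0, 0, 0, 0, 0, 0, 0, 0, 0, 0, 0, 0, 0, 0]'

```text
clock: 6.45
position: [0.4803, 0.1114, 0.0687]
ee_rot: [0.583, 1.569, -2.477]
force: [-5.2, 1.7, 5.2]
width: 0.0135
```

Run:
```python
from h import *
plan(J.w([.045-.030,.0965+.025+.052-.0925,.070]),94.65)
L=np.linspace
f=grab("scene","scene2");g=grab("top","top2")
a=crop(f,255,165,110,90,5);b=cv2.convertScaleAbs(crop(g,175,190,80,50,5),alpha=1.5)
c=np.zeros((700,550,3),np.uint8);c[:450]=a;c[450:,:400]=b
cv2.imwrite("pics/k2.png",cv2.resize(c,None,fx=.85,fy=.85))
for n in (f,g):
  for x in(-.048,-.044,-.04,-.03): print(x,cross(*edge(n,J,[x,x+.002],(-.03,.05),1,.033)))
  print(cross(*edge(n,J,[-.058,-.061,-.055],(-.03,.05),1,.0145)),cross(*edge(n,J,[-.078,-.075,-.072],(-.03,.05),1,.0145)))
```

```text
pos [0.4803 0.1114 0.0687] jig [0.014  0.0815 0.0687] F [-5.2  1.7  5.2] w 0.0135 t 6.45
shift now-axes [-1.3  0.5 -1. ] target-axes [-1.3  0.5 -1. ] turn/10deg [ 0.    0.01 -0.01]
tool R0
 [[-0.002  0.082 -0.997]
 [-0.001 -0.997 -0.082]
 [-1.     0.001  0.002]]
-0.048 [(-3, -7.4), (19, 15.4)]
-0.044 [(5, -11.3), (21, 16.2)]
-0.04 [(5, -13.5), (22, 21.4)]
-0.03 [(6, -15.5), (24, 19.1)]
[(1, -13.5), (18, 21.6), (47, -14.9)] [(-8, -14.1), (16, 15.4), (45, -21.8)]
-0.048 [(6, -3.1), (25, 2.8), (46, -2.2)]
-0.044 [(6, -4.5), (25, 4.4)]
-0.04 [(6, -5.7), (26, 4.9)]
-0.03 [(6, -5.2), (25, 4.0)]
[(1, -1.8), (9, 2.0), (47, -2.9)] [(-6, -3.7), (15, 4.1), (45, -5.3)]
```

View pics/k2.png

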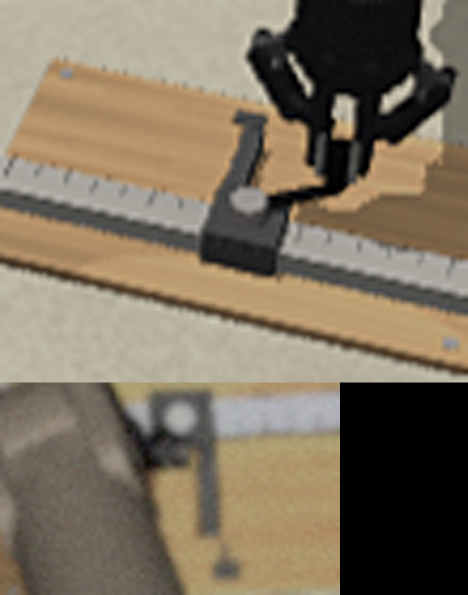

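The picture shows the stop's face almost on the marker's bar line: marker at (250,120), blade end just above it. The measured edges put the face at jig y≈5.5 against 4, so it needs about 1.5 mm more.

Call:
step_arm --series '[-1.5, 1, 0, 0, 0, 0, 0, 0.8, 0, 0, 0, 0, 0, 0, 0, 0, 0, 0, 0, 0, 0, 0, 0, 0, 0, 0, 0, 0, 0, 0]'

```text
clock: 7.18
position: [0.4804, 0.1104, 0.069]
ee_rot: [-0.086, 1.569, 3.138]
force: [-3.2, 2.6, -1.8]
width: 0.0138
```

Run:
```python
from h import *
plan(J.w([.0789,.0795+49.5e-3-51.4e-3,.070]),94.65)
f=grab("scene","scene3");g=grab("top","top3")
for n in (f,g):
  for x in(-.044,-.04,-.03): print(x,cross(*edge(n,J,[x,x+.002],(-.03,.05),1,.033)))
```

```text
pos [0.4804 0.1104 0.069 ] jig [0.014  0.0806 0.069 ] F [-3.2  2.6 -1.8] w 0.0138 t 7.175
shift now-axes [ -1.2   3.  -64.9] target-axes [ -1.    3.  -64.9] turn/10deg [0.01 0.01 0.  ]
tool R0
 [[-0.002  0.082 -0.997]
 [ 0.    -0.997 -0.082]
 [-1.    -0.     0.002]]
-0.044 [(6, -9.8), (20, 20.6), (47, -7.2)]
-0.04 [(5, -13.5), (21, 20.7)]
-0.03 [(6, -14.1), (17, -6.8), (23, 17.3)]
-0.044 [(4, -3.1), (9, -3.3), (23, 4.5), (47, -2.0)]
-0.04 [(7, -4.0), (24, 5.2)]
-0.03 [(5, -6.0), (24, 5.0)]
```

Call:
step_arm --series '[0, 1, 0, 0, 0, 0, 0, 1, 0, 0, 0, 0, 0, 0, 0, 0, 0, 0, 0, 0, 0, 0, 0, 0, 0, 0, 0, 0, 0, 0]'

```text
clock: 7.9
position: [0.4805, 0.1084, 0.069]
ee_rot: [-0.068, 1.569, -3.128]
force: [-3.9, 3.8, -1.2]
width: 0.0137
```

Call:
step_arm --series '[0, -6.5, -13.5, 0, 0, 0, 0, -2.5, -14.5, 0, 0, 0, 0, 1, -15, 0, 0, 0, 0, 3.5, -11.5, 0, 0, 0, 0, 6, -10.5, 0, 0, 0]'

```text
clock: 8.52
position: [0.5461, 0.1134, 0.069]
ee_rot: [-0.913, 1.568, 2.311]
force: [-5.0, 5.7, -0.2]
width: 0.0142
```

Call:
step_arm --series '[0, 1.5, -3, 0, 0, 0, 0, 1, -2, 0, 0, 0, 0, 0, 0, 0, 0, 0, 0, 0, 0, 0, 0, 0, 0, 0, 0, 0, 0, 0]'

```text
clock: 9.15
position: [0.5479, 0.1125, 0.0689]
ee_rot: [-0.37, 1.563, 2.856]
force: [-8.0, 6.2, 3.2]
width: 0.0139
```

Run:
```python
from h import *
plan(J.w([.0789,.0795+49.5e-3-51.4e-3,.070]),94.65)
f=grab("scene","scene4");g=grab("top","top4")
for n in (f,g):
  for x in(-.044,-.04,-.03): print(x,cross(*edge(n,J,[x,x+.002],(-.03,.05),1,.033)))
```

```text
pos [0.5479 0.1125 0.0689] jig [0.0814 0.0771 0.0689] F [-8.   6.2  3.2] w 0.0139 t 9.15
shift now-axes [-1.1 -0.5  2.5] target-axes [-1.1 -0.5  2.5] turn/10deg [0.02 0.04 0.02]
tool R0
 [[-0.007  0.084 -0.996]
 [ 0.002 -0.996 -0.084]
 [-1.    -0.003  0.007]]
-0.044 [(-17, -23.4), (1, 8.8), (17, 18.5), (22, -16.1)]
-0.04 [(-17, -23.5), (2, 8.7), (18, 24.2), (24, -16.1)]
-0.03 [(-9, -20.2), (27, 23.4), (34, -20.3)]
-0.044 [(3, -5.0)]
-0.04 [(3, -5.3)]
-0.03 [(2, -5.5)]
```

Call:
step_arm --series '[0, -2, 2, 0, 0, 0, 0, 0, 0, 0, 0, 0, 0, 0, 0, 0, 0, 0, 0, 0, 0, 0, 0, 0, 0, 0, 0, 0, 0, 0]' --claw 50

```text
clock: 9.88
position: [0.5498, 0.1114, 0.0694]
ee_rot: [2.417, 1.57, -0.643]
force: [-0.3, 0.6, -0.1]
width: 0.0497
```

Call:
step_arm --series '[-20, 0, 0, 0, 0, 0, -40, 0, 0, 0, 0, 0, -40, 20, 0, 0, 0, 0, -20, 40, 0, 0, 0, 0, 0, 40, 0, 0, 0, 0]' --claw 65

```text
clock: 10.5
position: [0.5594, 0.0117, 0.1919]
ee_rot: [3.032, 1.565, -0.027]
force: [-0.1, 0.4, -0.4]
width: 0.0652
```

Call:
step_arm --series '[0, 45, 0, 0, 0, 0, 0, 45, 0, 0, 0, 0, 0, 45, 0, 0, 0, 0, 0, 45, 0, 0, 0, 0, 0, 45, 0, 0, 0, 0]'

```text
clock: 11.12
position: [0.5761, -0.2136, 0.1893]
ee_rot: [2.179, 1.571, -0.881]
force: [0.8, -0.1, 0.1]
width: 0.0649
```

Call:
step_arm --series '[0, 35, 0, 0, 0, 0, 0, 35, 0, 0, 0, 0, 0, 25, 0, 0, 0, 0, 0, 20, 0, 0, 0, 0, 0, 0, 0, 0, 0, 0]'

```text
clock: 11.75
position: [0.5846, -0.3292, 0.1886]
ee_rot: [0.713, 1.569, -2.35]
force: [-0.3, 0.8, 0.6]
width: 0.0653
```

Run:
```python
from h import *
plan([.526,-.365,.12],31)
f=grab("scene","scene5");g=grab("top","top5")
a=crop(f,255,165,110,90,5);b=cv2.convertScaleAbs(crop(g,175,175,80,65,5),alpha=1.5)
c=np.zeros((775,550,3),np.uint8);c[:450]=a;c[450:,:400]=b
cv2.imwrite("pics/k3.png",cv2.resize(c,None,fx=.77,fy=.77))
for n in (f,g):
  print("blade",cross(*edge(n,J,np.linspace(-.042,.005,9),(-.03,.05),1,.033)))
  print("bar",cross(*edge(n,J,[-.058,-.061,-.055],(-.03,.05),1,.0145)),"tail",cross(*edge(n,J,[-.078,-.075,-.072],(-.03,.05),1,.0145)))
```

```text
pos [ 0.5846 -0.3292  0.1886] jig [ 0.0821 -0.3661  0.1886] F [-0.3  0.8  0.6] w 0.0653 t 11.75
shift now-axes [68.7 31.  61.1] target-axes [68.6 68.6 -0.5] turn/10deg [ 6.35  0.   -0.01]
tool R0
 [[-0.001  0.078 -0.997]
 [-0.001 -0.997 -0.078]
 [-1.     0.001  0.001]]
blade [(3, -13.8), (15, -5.7), (21, 13.1)]
bar [(-1, -13.3), (15, 21.1)] tail [(-8, -13.9), (16, 15.3)]
blade [(3, -4.5), (20, 4.4)]
bar [(1, -2.1), (9, 2.2)] tail [(-6, -3.8), (15, 4.2)]
```

View pics/k3.png

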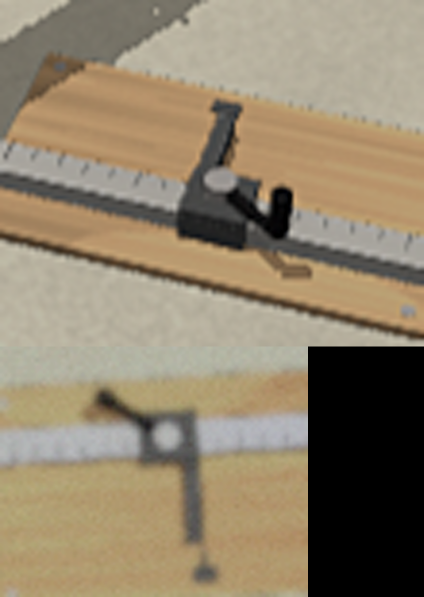

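Top view, stop locked: the blade face is at jig y≈3 to 3.5 and the marker line at ≈4, well inside tolerance. The lever points toward the fence's back, as it did at the start. Next is the middle sample at world (0.526,-0.365). It measures about 40x88 mm in both views, against about 32x64 for the small one and about 60x125 for the large.

Call:
step_arm --series '[0, 0, 0, 0.9, 0, 0, 0, 0, 0, 0.9, 0, 0, 0, 0, 0, 0.9, 0, 0, 0, 0, 0, 0.9, 0, 0, 0, 0, 0, 0.9, 0, 0]'

```text
clock: 12.48
position: [0.586, -0.3243, 0.1895]
ee_rot: [-1.147, 1.569, 1.289]
force: [0.6, 0.0, -0.7]
width: 0.0647
```

Call:
step_arm --series '[0, 0, 0, 0.9, 0, 0, 0, 0, 0, 0.95, 0, 0, 20, 23, 0, 0, 0, 0, 20, 23, 0, 0, 0, 0, 20, 22, 0, 0, 0, 0]'

```text
clock: 13.1
position: [0.5274, -0.36, 0.129]
ee_rot: [-1.167, 1.57, 0.951]
force: [0.1, -1.3, -0.8]
width: 0.0649
```

Run:
```python
from h import *
plan([.526,-.365,.03],31)
f=grab("scene","scene6");g=grab("top","top6")
a=crop(f,140,100,90,100,5);b=cv2.convertScaleAbs(crop(g,300,170,60,60,5),alpha=1.5)
c=np.zeros((500,750,3),np.uint8);c[:,:450]=a;c[:300,450:]=b
cv2.imwrite("pics/s1.png",c)
```

```text
pos [ 0.5274 -0.36    0.129 ] jig [ 0.0227 -0.3921  0.129 ] F [ 0.1 -1.3 -0.8] w 0.0649 t 13.1
shift now-axes [99.   3.9 -3.6] target-axes [99.   3.8 -3.6] turn/10deg [0.03 0.   0.01]
tool R0
 [[ 0.001 -0.854 -0.52 ]
 [ 0.001 -0.52   0.854]
 [-1.    -0.001  0.   ]]
```

View pics/s1.png

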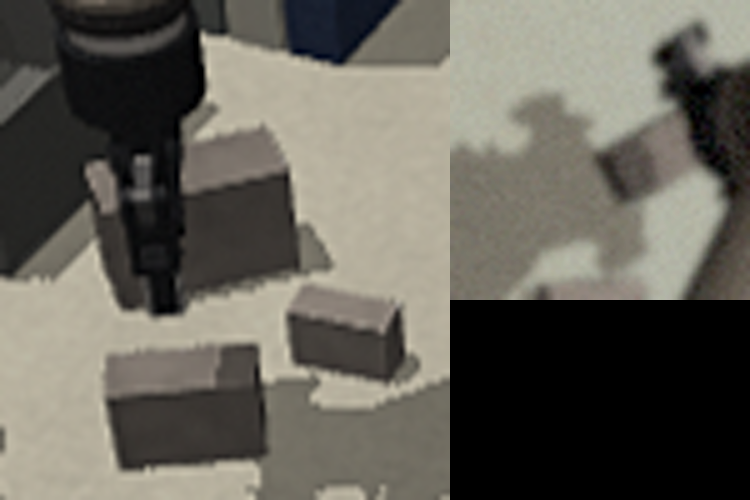

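The fingers hang above the middle block (scene crop (183,370)). It is clearly mid-sized next to the small block at (345,330) and the large one at (230,220). Descending.

Call:
step_arm --series '[10, 4, -3.5, 0, 0, 0, 25, 0, 0, 0, 0, 0, 25, 0, 0, 0, 0, 0, 22, 0, 0, 0, 0, 0, 13, 0, 0, 0, 0, 0]'

```text
clock: 13.82
position: [0.5271, -0.3654, 0.0336]
ee_rot: [-1.151, 1.569, 0.966]
force: [0.3, 0.2, -0.6]
width: 0.0649
```

Run:
```python
from h import *
plan([.526,-.365,.03],31)
```

```text
pos [ 0.5271 -0.3654  0.0336] jig [ 0.022  -0.3975  0.0336] F [ 0.3  0.2 -0.6] w 0.0649 t 13.825
shift now-axes [3.6 0.7 0.9] target-axes [3.6 0.7 0.9] turn/10deg [0.03 0.   0.01]
tool R0
 [[ 0.001 -0.854 -0.52 ]
 [ 0.001 -0.52   0.854]
 [-1.    -0.001  0.001]]
```

Call:
step_arm --series '[2, 0, 0, 0, 0, 0, 0, 0, 0, 0, 0, 0, 0, 0, 0, 0, 0, 0, 0, 0, 0, 0, 0, 0, 0, 0, 0, 0, 0, 0]' --claw 30

```text
clock: 14.45
position: [0.5261, -0.367, 0.0326]
ee_rot: [-2.369, 1.57, -0.254]
force: [0.6, -0.5, -2.5]
width: 0.0388
```

Call:
step_arm --series '[-15, 0, 0, 0, 0, 0, -20, 0, 0, 0, 0, 0, -20, 0, 0, 0, 0, 0, -10, 0, 0, 0, 0, 0, 0, 0, 0, 0, 0, 0]'

```text
clock: 15.08
position: [0.5262, -0.3674, 0.0984]
ee_rot: [-2.745, 1.569, -0.63]
force: [0.2, -0.7, -4.7]
width: 0.0391
```

Run:
```python
from h import *
# above pre-seat: 30 mm from fence position, 35mm from stop
plan(J.w([.030-.020-.012,.003-.045-.015,.098]),4.65)
```

```text
pos [ 0.5262 -0.3674  0.0984] jig [ 0.0209 -0.3994  0.0984] F [ 0.2 -0.7 -4.7] w 0.0391 t 15.075
shift now-axes [-1.000e-01 -1.325e+02  3.165e+02] target-axes [  0.4  22.9 342.4] turn/10deg [ 2.65 -0.01  0.01]
tool R0
 [[ 0.002 -0.855 -0.518]
 [-0.001 -0.518  0.855]
 [-1.    -0.001 -0.002]]
```

Call:
step_arm --series '[0, 0, 0, 0.9, 0, 0, 0, 0, 0, 0.9, 0, 0, 0, 0, 0, 0.85, 0, 0, 0, 5, 20, 0, 0, 0, 0, 5, 40, 0, 0, 0]'

```text
clock: 15.7
position: [0.5092, -0.3097, 0.096]
ee_rot: [2.047, 1.568, -2.588]
force: [0.5, 1.1, -3.3]
width: 0.039
```

Call:
step_arm --series '[0, 5, 45, 0, 0, 0, 0, 5, 45, 0, 0, 0, 0, 3, 45, 0, 0, 0, 0, 0, 45, 0, 0, 0, 0, 0, 40, 0, 0, 0]'

```text
clock: 16.32
position: [0.4787, -0.0877, 0.0966]
ee_rot: [1.119, 1.569, 2.773]
force: [0.7, 0.1, -3.6]
width: 0.0392
```

Call:
step_arm --series '[0, 0, 30, 0, 0, 0, 0, 0, 20, 0, 0, 0, 0, 0, 10, 0, 0, 0, 0, 0, 0, 0, 0, 0, 0, 0, 0, 0, 0, 0]'

```text
clock: 16.95
position: [0.4746, -0.0307, 0.097]
ee_rot: [2.199, 1.57, -2.432]
force: [0.8, -0.0, -4.4]
width: 0.0388
```

Run:
```python
from h import *
plan(J.w([.030-.020-.012,.003-.045-.015,.048]),4.65)
f=grab("scene","scene7");g=grab("top","top7")
a=crop(f,235,130,140,115,4);b=cv2.convertScaleAbs(crop(g,175,170,60,60,4),alpha=1.5)
c=np.zeros((460,800,3),np.uint8);c[:,:560]=a;c[:240,560:]=b
cv2.imwrite("pics/s2.png",c)
```

```text
pos [ 0.4746 -0.0307  0.097 ] jig [-0.0032 -0.0597  0.097 ] F [ 0.8 -0.  -4.4] w 0.0388 t 16.95
shift now-axes [49.  -1.3  2.7] target-axes [49.  -1.2  2.7] turn/10deg [ 0. -0. -0.]
tool R0
 [[-0.001 -0.997 -0.081]
 [-0.001 -0.081  0.997]
 [-1.     0.001 -0.001]]
```

View pics/s2.png

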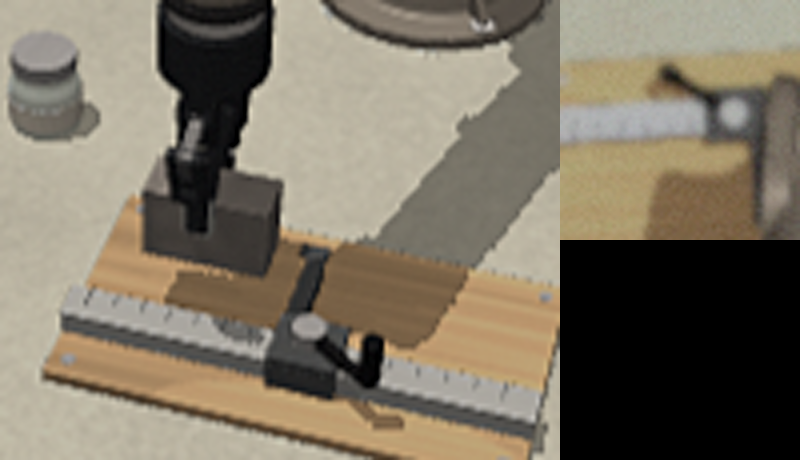

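The block hangs upright over the board, clear of both fence and stop. Lowering it.

Call:
step_arm --series '[10, 0, 0, 0, 0, 0, 15, 0, 0, 0, 0, 0, 13, 0, 0, 0, 0, 0, 8, 0, 0, 0, 0, 0, 3, 0, 0, 0, 0, 0]'

```text
clock: 17.68
position: [0.4744, -0.03, 0.0474]
ee_rot: [1.464, 1.569, 3.116]
force: [-0.4, -0.1, -4.1]
width: 0.0391
```

Call:
step_arm --series '[1, 0, 0, 0, 0, 0, 1, 0, 0, 0, 0, 0, 1, 0, 0, 0, 0, 0, 1, 0, 0, 0, 0, 0, 0, 0, 0, 0, 0, 0]'

```text
clock: 18.3
position: [0.4752, -0.03, 0.0445]
ee_rot: [-1.754, 1.57, -0.102]
force: [-0.7, -0.2, -1.6]
width: 0.0392
```

Call:
step_arm --series '[0, -3, 0, 0, 0, 0, 0, -3, 0, 0, 0, 0, 0, -2, 0, 0, 0, 0, 0, -2, 0, 0, 0, 0, 0, 0, 0, 0, 0, 0]'

```text
clock: 18.92
position: [0.485, -0.0292, 0.0445]
ee_rot: [2.022, 1.571, -2.609]
force: [-4.3, -1.0, 4.2]
width: 0.039
```

Call:
step_arm --series '[0, -1.5, 0, 0, 0, 0, 0, -1.5, 0, 0, 0, 0, 0, -1.5, 0, 0, 0, 0, 0, 0, 0, 0, 0, 0, 0, 0, 0, 0, 0, 0]'

```text
clock: 19.55
position: [0.4875, -0.029, 0.0446]
ee_rot: [1.51, 1.567, -3.121]
force: [-8.5, -0.3, 9.2]
width: 0.0391
```

Call:
step_arm --series '[-1.5, 0, 3, 0, 0, 0, 0, 0, 3, 0, 0, 0, 0, 0, 2, 0, 0, 0, 0, 0, 1, 0, 0, 0, 0, 0, 0, 0, 0, 0]'

```text
clock: 20.18
position: [0.4869, -0.0215, 0.0447]
ee_rot: [1.988, 1.567, -2.644]
force: [-4.5, -4.3, -2.3]
width: 0.0391
```

Call:
step_arm --series '[-1, 0, 1, 0, 0, 0, 0, 0, 1, 0, 0, 0, 0, 0, 1, 0, 0, 0, 0, 0, 0, 0, 0, 0, 0, 0, 0, 0, 0, 0]'

```text
clock: 20.8
position: [0.4866, -0.0172, 0.0457]
ee_rot: [1.627, 1.567, -3.004]
force: [-4.2, -2.5, -4.2]
width: 0.0393
```

Call:
step_arm --series '[0, 0, 1, 0, 0, 0, 0, 0, 1, 0, 0, 0, 0, 0, 1, 0, 0, 0, 0, 0, 1, 0, 0, 0, 0, 0, 0, 0, 0, 0]'

```text
clock: 21.42
position: [0.4863, -0.0146, 0.0457]
ee_rot: [2.027, 1.566, -2.605]
force: [-3.6, -4.6, -4.0]
width: 0.0387
```

Run:
```python
from h import *
plan(J.w([.010,-.042,.045]),4.65)
```

```text
pos [ 0.4863 -0.0146  0.0457] jig [ 0.0098 -0.0445  0.0457] F [-3.6 -4.6 -4. ] w 0.0387 t 21.425
shift now-axes [ 0.7 -0.2  2.5] target-axes [ 0.7 -0.2  2.5] turn/10deg [-0.   -0.01 -0.02]
tool R0
 [[-0.004 -0.997 -0.081]
 [-0.002 -0.081  0.997]
 [-1.     0.004 -0.002]]
```

Call:
step_arm --series '[0, -1, 1, 0, 0, 0, 0, -1, 1, 0, 0, 0, 0, 0, 1, 0, 0, 0, 0, 0, 0, 0, 0, 0, 0, 0, 0, 0, 0, 0]'

```text
clock: 22.05
position: [0.4865, -0.0145, 0.0457]
ee_rot: [2.17, 1.562, -2.463]
force: [-7.4, -9.7, -0.7]
width: 0.0391
```

Run:
```python
from h import *
plan(J.w([.010,-.042,.045]),4.65)
f=grab("scene","scene8");g=grab("top","top8")
a=crop(f,255,150,110,90,6);b=cv2.convertScaleAbs(crop(g,190,175,35,60,4),alpha=1.5)
c=np.zeros((540,800,3),np.uint8);c[:,:660]=a;c[:240,660:]=b
cv2.imwrite("pics/s3.png",c)
```

```text
pos [ 0.4865 -0.0145  0.0457] jig [ 0.0099 -0.0444  0.0457] F [-7.4 -9.7 -0.7] w 0.0391 t 22.05
shift now-axes [ 0.7 -0.1  2.4] target-axes [ 0.7 -0.1  2.4] turn/10deg [-0.01 -0.03 -0.04]
tool R0
 [[-0.007 -0.997 -0.079]
 [-0.006 -0.079  0.997]
 [-1.     0.007 -0.005]]
```

View pics/s3.png

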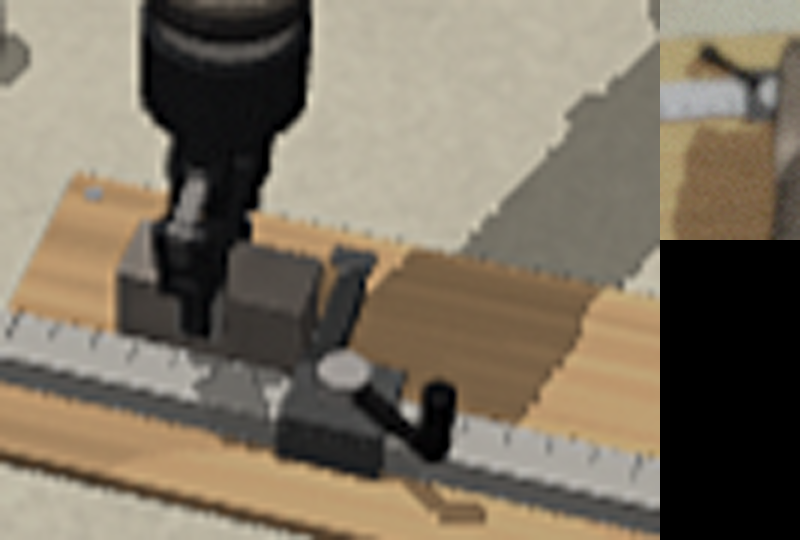

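The block sits along the fence with its end toward the blade. It did not move over the last 3 mm of command, while the force rose. I'll check the seated corner positions and the stop and lever numerically.

Run:
```python
from h import *
f=load("scene8")
for p in([.030,.0035,.072],[-.010,.0035,.072],[.030,-.0865,.072],[-.010,-.0865,.072],[.0789,.078,.092]):
    print(p,((proj(f,J.w(p))-[255,150]+.5)*6).round())
print("blade scene",cross(*edge(f,J,[-.045,-.043,-.041],(-.03,.05),1,.033)),"was",cross(*edge(load("scene5"),J,[-.045,-.043,-.041],(-.03,.05),1,.033)))
# shift of stop/lever between before and now (knob patch)
a,b=load("scene5"),f
A=a["pixels"][205:240,318:335].astype(int);B=b["pixels"][205:240,318:335].astype(int);print("knob diff",abs(A-B).mean().round(1))
```

```text
[0.03, 0.0035, 0.072] [304. 312.]
[-0.01, 0.0035, 0.072] [326. 257.]
[0.03, -0.0865, 0.072] [118. 271.]
[-0.01, -0.0865, 0.072] [143. 217.]
[0.0789, 0.078, 0.092] [442. 389.]
blade scene [(18, 23.0), (24, -10.6)] was [(2, -11.7), (18, 17.3)]
knob diff 16.5
```

Call:
step_arm --series '[0, 0, 0, 0, 0, 0, 0, 0, 0, 0, 0, 0, 0, 0, 0, 0, 0, 0, 0, 0, 0, 0, 0, 0, 0, 0, 0, 0, 0, 0]'

```text
clock: 22.78
position: [0.4865, -0.0145, 0.0457]
ee_rot: [2.166, 1.562, -2.467]
force: [-7.2, -8.9, -1.7]
width: 0.0391
```

Run:
```python
from h import *
from station import r
plan(J.w([.010,-.042,.045]),4.65)
print(r.sign_off())
```

```text
pos [ 0.4865 -0.0145  0.0457] jig [ 0.0099 -0.0444  0.0457] F [-7.2 -8.9 -1.7] w 0.0391 t 22.775
shift now-axes [ 0.7 -0.1  2.4] target-axes [ 0.7 -0.1  2.4] turn/10deg [-0.01 -0.03 -0.04]
tool R0
 [[-0.007 -0.997 -0.079]
 [-0.006 -0.079  0.997]
 [-1.     0.008 -0.005]]
the job is handed in; nothing more can be done
None
```

I opened the clamp lever, slid the stop to the marker and locked it again. Then I stood the middle-sized sample in the corner and handed in at 22.8 s, still pressing it against the fence and stop. The hand-in gave no verdict.

- **Stop and lever:** after locking, the camera images put the stop's face about 1 mm from the marker line (limit 4 mm). The knob's position during the slide suggested nearer 2 mm, so the two measures disagree slightly. The knob still matched the locked position at the end. With the sample in place I could recheck only the blade's back edge, which had not moved.
- **Sample:** the arm was at rest with about 7 N toward the fence and 9 N toward the stop at the wrist. The contact forces themselves can't be read separately. The sample did not move under the last 3 mm of push along the stop, and its corners in the image fit the seated place to within about 1 to 2 pixels.
- **Check that failed:** a brightness comparison around the knob changed by 16.5 grey levels. I put this down to shadow, because the knob itself was where predicted.
- **Other things on the table:** I kept clear of them but did not measure them again at the end.

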